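# Index the rotary table to bring the bush to the pointer

## Robot

A 6-joint arm with a two-finger parallel gripper is mounted at the origin on a cart in front of the work surface, level with it; the furniture and walls round the work are solid. World frame = base frame: x ahead of the robot, y to its left, z up, the work surface at z = 0. Lengths are in m, angles in rad, forces in N, time in s.
With the tool pointing down it reaches from about 0.25 to 0.8 m from the base axis. Payload 3.9 kg.
Tool frame: the origin (TCP) lies midway between the tips of the shut fingers; the grasp point (between the pads) lies 19 mm behind it; z points along the fingers, y is the line along which they close (so a half turn about z gives the same grasp; the last joint's range is limited). The gripper opens to 85 mm and grips with 20 to 120 N. Pads are 22 mm wide; open, the fingers measure 114 mm over their backs; the gripper's body (76 mm by 85 mm) begins 54 mm behind the grasp point. The pads swing forward as they close: fully open they stand 13 mm farther back than shut.
Start: joints at [1.287, 0.26, -0.138, 1.173, 0, 1.571], TCP at [0.147, 0.504, 0.231] pointing down, gripper open.
Joint ranges: [-2.78, 2.78], [-0.83, 1.72], [-1.28, 1.37], [-1.9, 2.12], [-1.57, 1.48], [-3.14, 3.14]. Speed limits (rad/s): [2.57, 2.57, 3.14, 3.14, 3.14, 3.14].

## Interface

Orientations are given as a 3x3 rotation matrix whose columns are the frame's x, y, z axes.
In Python, from bench import env, optics, workorder gives the robot as it stands. The module is installed in compiled form; this text tells all that it offers.
- The arm moves only by the tool servo_tool, never from a script. Its argument "plan" is a list that holds one entry, the list of rows, each a list of 7 numbers: the turn, a rotation vector about the tool's x, y, z each as a share of 90 degrees, from -1 to 1, then the shift along the tool's x, y, z each as a share of 0.3 m, from -1 to 1, then the opening, from 0 (shut) to 1 (fully open). A call has 1 to 12 rows; each row is the pose to reach, as a shift and turn from the pose commanded when the call began, along the tool's axes at that moment; what a row does not reach only later rows make up. A row lasts 1/8 s, in which the tool goes at most 62.5 mm and 10.7 degrees, less where a joint would pass 70% of its speed; a pose out of reach is approached as far as the arm can. A call with a number of a shift or a turn outside -1 to 1 is refused whole. A call with a gripper value outside its range is refused whole. The fingers move at their own pace and stop on an object; "force" is the grip in N (left out, the last holds). Time passes only in rows, so rows that repeat a pose let the fingers close. It gives the time, the measured TCP pose, the force, the opening and the grip force at its end, in the units of the state.
- env.state(): the state, without advancing time (a new reading comes with each control period).
- optics.get_image(name): name is "scene" or "top" or "wrist"; returns a dict with "color" (384x512x3 uint8, red, green, blue), "K" (3x3 intrinsics, pixels), "dist" ([k1, k2, p1, p2, k3] as OpenCV has them; the pictures are not rectified), "view" (4x4, takes a point from world to camera coordinates); the wrist camera has in their place "tool_from_camera" (4x4, takes a point from camera to tool coordinates, whose origin is the TCP and whose axes are the flange's). Camera axes: x right, y up, looking along -z (the intrinsics and any distortion apply to the point x, -y, -z); pixel columns grow to the right and rows downward; lengths in m; the calibration is good to about 2 mm. A picture is of the moment at which its call begins: read the wrist's pose just before it. There is no depth.
- workorder.sign_off(): hands the job in; it is judged then, once.
Trained networks look in the newest picture that a camera, given by its name, has taken for a name from the list of things; names that differ only in an ending like _2 or _b are one class to them, and where a whole thing is asked for, a point or a joint stands for the part that bears it (a point fixed in the world has none). Each returns a list of dicts, best first, with "p" (0 to 1); they miss things now and then, are a little off and sometimes report something else, mostly with a low value. They report only what shows in the picture. A call takes as long as a camera call. They do not tell look-alikes from the thing itself.
- optics.outline_of(query, camera): "region" (384x512 bool, what is visible of it) and "position" ([column, row] in pixels, amid what is visible of it).
The state is a dict: "clock": time; "joints": joint angles; "dq": joint speeds; "joint_torque": joint torques, N m; "eef_pos": TCP position; "eef_rot": TCP orientation; "ft_force": force on the tool from outside, world axes, zero at the start; "torque": the same for the moment, N m; "opening": finger opening in m; "gripper_force": force on a finger pad.
Only numpy, scipy, OpenCV 4.12 (cv2) and the standard library are available. Lean on these libraries where they do the work, as an engineer would, in place of code of your own. Each camera call takes 0.05 s, during which the arm holds its last target. There are 200 camera calls.

## Task

The small rotary index table on the bench holds three turned parts, and the steel bush (the tall, narrow one) sits one station to one side of the fixed pointer. Turn the table by its grip bar one station, in the direction that brings the bush to the pointer, so that it clicks home there, and let go. Go no further than that station, and do not push on or pick up the bush itself: it rides in its nest.

Things in the scene. Friction and masses are not known exactly. Their poses are not given: they have to be found in the camera images.
- dial (a joint): Angle of the index table's round turning plate (dial), rad: 0 at the start, positive anticlockwise from above. Turns both ways, with a detent every 60 degrees (0, +-1.047, ...) that pulls it to the nearest station with at most 0.3 N m: released before half-way it springs back, after half-way it drops into the next station.
- dial_grip (a point): Centre of the black grip bar on the dial's vertical axis, 118 mm above the bench. Bar: 60 mm long (point x), 14 wide (point y), 28 high (point z, up; top at 132 mm), turning with the dial. Below it an 18 mm thick spindle, a 44 mm wide hub up to 57 mm and the aluminium dial, 204 mm across, upper face at 45 mm. Parts on the dial reach up to 78 mm.
- work_point (a point): Fixed point on the level of the dial's upper face (45 mm above the bench), 72 mm from the dial's axis, where a nest's centre stands when its station is at the pointer. The pointer is a short steel nose on an upright bracket (top at 64 mm), 98 to 130 mm from the axis in the same direction as this point; it does not turn.
- bush_steel: Steel bush: plain sleeve 26 mm across, 32 high, loose, upright; origin at the centre of its underside. Sits in one of six shallow nests (39 mm wide, rim 6 mm high, 72 mm from the axis, 60 degrees apart), at the start next to the pointer on either side. A low aluminium spacer (30 across, 18 high) is at the pointer, a black collar (36 across, 14 high) in the nest on the other side.
There are look-alikes about, which are no part of the job. What is shaped like the bush_steel but purple is not meant.

How it is judged:
By the outcome, as a careful person would: the job done as asked, in the order asked, and still so for the second after the job is handed in, with the robot touching nothing.
It also fails if it takes over 29 s, if anything falls off the work surface, if the arm or the gripper's body presses on something with over 40 N, if the wrist force passes 120 N, or if a joint passes its speed limit or range.

## Working session

There is one attempt and no reset: what is moved stays moved. The work goes in short steps, Python scripts to look and compute and a tool call to move; the robot and the scene stay as the last step left them, time stands still between calls to the robot, and variables do not carry over. Pictures are saved under pics/ and viewed, at most 10 in all, crops included, and the job is handed in when it is done.

Besides the shell and the picture viewer there is one more tool, called as a command line: name --argument value ..., lists and objects as JSON in quotes. servo_tool: Moves the arm, as the interface text tells. Its arguments: {"type":"object","properties":{"plan":{"type":"array"},"force":{"type":"number"}},"required":["plan"]}

```bash
mkdir -p pics; cat > h.py <<'E'
import numpy as np, cv2
from bench import env, optics, workorder
def ray(im,px):
    u=cv2.undistortPoints(np.array([[px]],float),im["K"],np.array(im["dist"]))[0,0]
    d=np.array([u[0],-u[1],-1.0]); V=np.array(im["view"]); R=V[:3,:3]
    return -R.T@V[:3,3], R.T@d
def onz(im,px,z):
    c,d=ray(im,px); return c+d*(z-c[2])/d[2]
E
python3 - <<'E'
from h import *
s=env.state(); print(s["clock"],s["eef_pos"],np.round(s["eef_rot"],3).tolist(),s["opening"])
ims={}
for n in("top","scene"):
    im=optics.get_image(n); cv2.imwrite(f"pics/{n}0.png",im["color"][:,:,::-1])
    for q,z in(("dial_grip",.118),("dial",.045),("bush_steel",.066)):
        for o in optics.outline_of(q,n)[:4]: print(n,q,round(o["p"],2),np.round(o["position"]),np.round(onz(im,o["position"],z),3),o["region"].sum())
E
```

```text
0.0 [0.14680377 0.50334169 0.23048629] [[-0.96, 0.28, -0.001], [0.28, 0.96, -0.002], [0.0, -0.002, -1.0]] 0.08546885506675557
top dial_grip 0.84 [316. 150.] [0.59  0.215 0.118] 8430
top dial 0.86 [317. 151.] [0.603 0.208 0.045] 8315
top bush_steel 0.64 [259. 258.] [0.406 0.319 0.066] 129
top bush_steel 0.61 [214. 199.] [0.514 0.399 0.066] 173
top bush_steel 0.48 [291. 177.] [0.552 0.258 0.066] 181
scene dial_grip 0.95 [326. 213.] [0.539 0.136 0.118] 4980
scene dial 0.71 [322. 214.] [0.592 0.202 0.045] 4955
scene bush_steel 0.65 [212. 228.] [0.381 0.268 0.066] 224
scene bush_steel 0.56 [290. 199.] [0.55  0.255 0.066] 239
scene bush_steel 0.54 [241. 187.] [0.491 0.347 0.066] 179
```

View pics/top0.png

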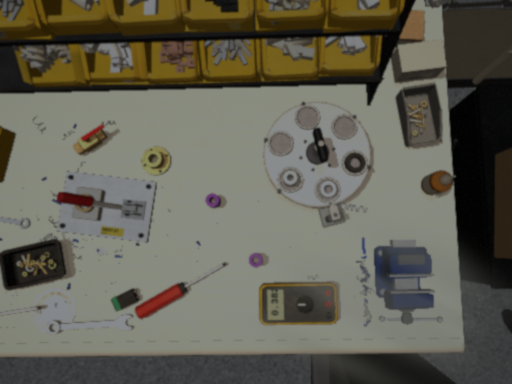

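View pics/scene0.png

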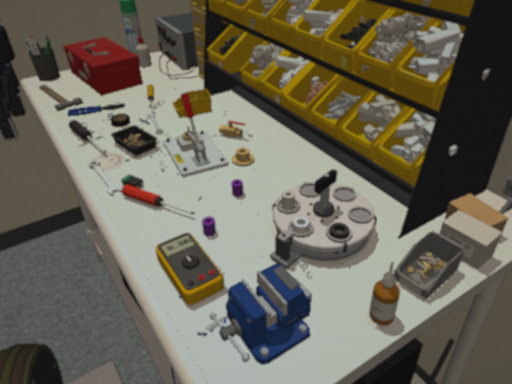

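The top view shows the dial at about (317,154) and the pointer at (331,212). There are three bush-shaped candidates: (259,258) and (214,199) are purple look-alikes standing on the bench. (291,177) is grey and sits in a nest next to the pointer, so it is the bush. I'll confirm that in a metric crop.

```bash
cat >> h.py <<'E'
def rect(im,z,x0,y0,w=.26,n=390):
    # up=+x, left=+y, centred x0,y0
    g=(np.arange(n)+.5)/n*w-w/2
    Y,X=np.meshgrid(y0-g,x0-g); P=np.stack([X,Y,np.full_like(X,z)],-1).reshape(-1,3)
    V=np.array(im["view"]); c=P@V[:3,:3].T+V[:3,3]; c=c*[1,-1,-1]
    p,_=cv2.projectPoints(c,np.zeros(3),np.zeros(3),im["K"],np.array(im["dist"]))
    p=p.reshape(n,n,2).astype(np.float32)
    return cv2.remap(im["color"][:,:,::-1].copy(),p[...,0],p[...,1],cv2.INTER_CUBIC)
E
python3 - <<'E'
from h import *
im=optics.get_image("top")
a=rect(im,.045,.60,.208); b=rect(im,.132,.60,.208)
for k in (a,b):
    for t in range(0,390,75): cv2.putText(k,str(t),(t,8),0,.3,(0,0,255)); cv2.line(k,(t,0),(t,4),(0,0,255)); cv2.line(k,(0,t),(4,t),(0,0,255))
cv2.imwrite("pics/r.png",np.hstack([a,b]))
g=cv2.cvtColor(rect(im,.045,.60,.208),cv2.COLOR_BGR2GRAY)
c=cv2.HoughCircles(cv2.GaussianBlur(g,(5,5),1),cv2.HOUGH_GRADIENT,1,50,param1=80,param2=20,minRadius=145,maxRadius=160)
if c is not None:
  for u,v,r in c[0][:3]: print("dial",u,v,r,.60+.13-v/1500,.208+.13-u/1500)
for q in("dial_grip","bush_steel"):pass
k=cv2.cvtColor(rect(im,.132,.60,.208),cv2.COLOR_BGR2GRAY); m=(k<45).astype(np.uint8)
n,l,st,ce=cv2.connectedComponentsWithStats(m)
for i in range(1,n):
  if st[i,4]>300:
    pts=np.argwhere(l==i)[:,::-1].astype(np.float32); print(st[i],ce[i],cv2.minAreaRect(pts))
E
```

```text
[    0     0   368    96 10338] [212.57216096  28.01721803] ((183.5, 47.5), (95.0, 367.0), 90.0)
[ 175  156   38   89 1826] [192.32365827 204.71577218] ((188.0, 201.00001525878906), (87.91131591796875, 36.68241500854492), 71.56504821777344)
[ 254  224   49   48 1138] [277.9797891  247.31546573] ((278.7500305175781, 247.25001525878906), (45.25482940673828, 47.37614822387695), 45.0)
```

View pics/r.png

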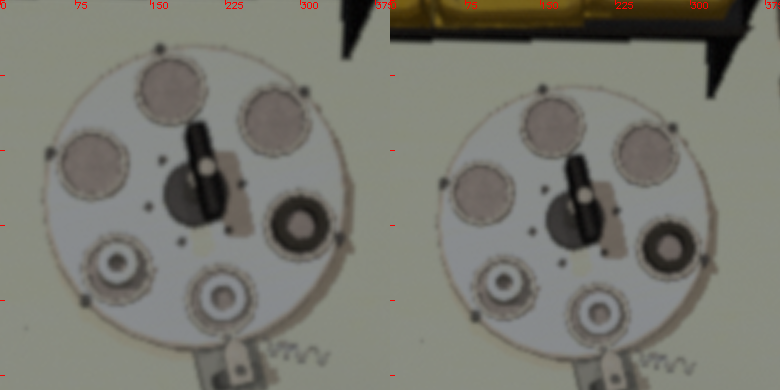

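The crop confirms it. The grey bush is the narrow, tall one at (117,263) in the left panel, to the left of the pointer. The spacer at (223,297) is at the pointer and the collar is at (300,224). Turning the dial anticlockwise (+60°) brings the bush to the pointer. The bar centre is at about (0.600, 0.208), and its long axis is about 12° from +x.

servo_tool --plan '[[[0,0,-0.1,-0.15,-0.045,0,1],[0,0,-0.2,-0.33,-0.1,0,1],[0,0,-0.31,-0.5,-0.15,0,1],[0,0,-0.31,-0.68,-0.2,0,1],[0,0,-0.31,-0.86,-0.26,0,1],[0,0,-0.31,-0.86,-0.26,0,1],[0,0,-0.31,-0.86,-0.26,0,1]]]'

```text
clock: 1.32
eef_pos: [0.3726, 0.3568, 0.2312]
eef_rot: [[-0.98, -0.201, -0.001], [-0.201, 0.98, 0.0], [0.001, 0.0, -1.0]]
ft_force: [-0.4, 0.4, 0.4]
opening: 0.0855
gripper_force: 0.0
```

```bash
cat > w.py <<'E'
from h import *
s=env.state(); R=np.array(s["eef_rot"]); p=np.array(s["eef_pos"])
print(s["clock"],p.round(4),np.round(s["joints"],2),"yaw_y",np.degrees(np.arctan2(R[1,1],R[0,1])),R[:,2].round(4), "F",np.round(s["ft_force"],1),s["opening"])
for t in((.5995,.2075,.20),(.5995,.2075,.101)): print((R.T@(np.array(t)-p)/.3).round(3))
E
python3 w.py
```

```text
1.325 [0.3726 0.3568 0.2312] [ 0.76  0.24 -0.16  1.17  0.    0.56] yaw_y 101.59888396729868 [-7.e-04  2.e-04 -1.e+00] F [-0.4  0.4  0.4] 0.0854950257135937
[-0.641 -0.64   0.103]
[-0.641 -0.64   0.433]
```

servo_tool --plan '[[[0,0,0,-0.14,-0.14,0.02,1],[0,0,0,-0.28,-0.28,0.04,1],[0,0,0,-0.42,-0.42,0.06,1],[0,0,0,-0.55,-0.55,0.08,1],[0,0,0,-0.64,-0.64,0.1,1],[0,0,0,-0.64,-0.64,0.1,1],[0,0,0,-0.64,-0.64,0.1,1]]]'

```text
clock: 2.2
eef_pos: [0.5984, 0.209, 0.2011]
eef_rot: [[-0.979, -0.204, -0.001], [-0.204, 0.979, 0.0], [0.001, 0.001, -1.0]]
ft_force: [-0.4, 0.7, 0.3]
opening: 0.0851
gripper_force: 0.0
```

```bash
python3 w.py; python3 - <<'E'
from h import *
s=env.state(); im=optics.get_image("wrist"); 
T=np.eye(4); T[:3,:3]=s["eef_rot"]; T[:3,3]=s["eef_pos"]
im["view"]=np.linalg.inv(T@np.array(im["tool_from_camera"]))
cv2.imwrite("pics/w.png",np.hstack([rect(im,.132,.5995,.2075,.13), cv2.resize(im["color"][:,:,::-1],(390,292)) if 0 else rect(im,.045,.5995,.2075)]))
E
```

```text
2.2 [0.5984 0.209  0.2011] [0.34 0.46 0.09 1.2  0.   0.13] yaw_y 101.75239395406042 [-1.3e-03  3.0e-04 -1.0e+00] F [-0.4  0.7  0.3] 0.08513673668600155
[-0.002 -0.006  0.004]
[-0.003 -0.006  0.334]
```

View pics/w.png

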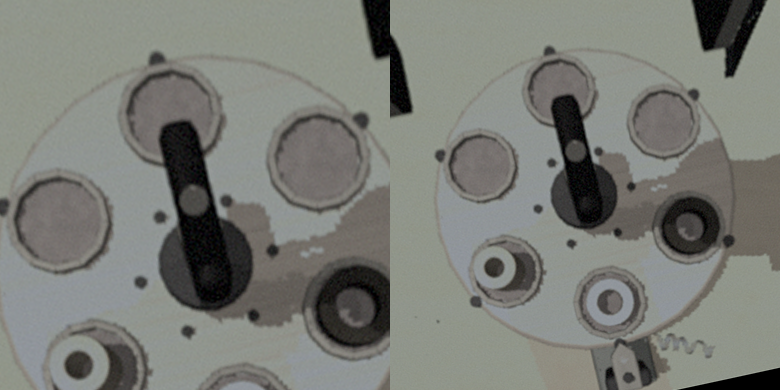

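The wrist view shows the bar screw within 2 mm of the expected centre, and the bar axis at about 11–12°, which matches the tool. I'll descend and grip.

servo_tool --plan '[[[0,0,0,0,0,0.12,1],[0,0,0,0,0,0.24,1],[0,0,0,0,0,0.33,1],[0,0,0,0,0,0.33,1],[0,0,0,0,0,0.33,0],[0,0,0,0,0,0.33,0],[0,0,0,0,0,0.33,0],[0,0,0,0,0,0.33,0],[0,0,0,0,0,0.33,0],[0,0,0,0,0,0.33,0],[0,0,0,0,0,0.33,0],[0,0,0,0,0,0.33,0]]]' --force 50

```text
clock: 3.75
eef_pos: [0.6001, 0.2079, 0.1032]
eef_rot: [[-0.979, -0.202, 0.001], [-0.202, 0.979, 0.001], [-0.001, 0.001, -1.0]]
ft_force: [-0.3, 0.9, 4.9]
opening: 0.013
gripper_force: 48.8
```

```bash
python3 w.py
```

```text
3.75 [0.6001 0.2079 0.1032] [ 0.33  0.52 -0.08  0.97  0.    0.13] yaw_y 101.64528943387666 [ 1.3e-03  8.0e-04 -1.0e+00] F [-0.3  0.9  4.9] 0.01302883620198352
[ 0.002 -0.001 -0.323]
[ 0.002 -0.001  0.007]
```

servo_tool --plan '[[[0,0,-0.04,0,0,0,0],[0,0,-0.1,0,0,0,0],[0,0,-0.16,0,0,0,0],[0,0,-0.22,0,0,0,0],[0,0,-0.28,0,0,0,0],[0,0,-0.34,0,0,0,0],[0,0,-0.4,0,0,0,0],[0,0,-0.46,0,0,0,0],[0,0,-0.52,0,0,0,0],[0,0,-0.58,0,0,0,0],[0,0,-0.63,0,0,0,0],[0,0,-0.66,0,0,0,0]]]'

```text
clock: 5.25
eef_pos: [0.5994, 0.2086, 0.1032]
eef_rot: [[-0.323, -0.946, 0.0], [-0.946, 0.323, 0.002], [-0.002, 0.001, -1.0]]
ft_force: [-2.6, 3.0, 6.6]
opening: 0.0134
gripper_force: 49.3
```

```bash
python3 w.py; python3 - <<'E'
from h import *
im=optics.get_image("top")
cv2.imwrite("pics/r2.png",rect(im,.045,.5995,.2075))
print(env.state()["torque"])
E
```

```text
5.25 [0.5994 0.2086 0.1032] [ 0.33  0.52 -0.08  0.97  0.   -0.91] yaw_y 161.1727497588428 [ 1.0e-04  2.2e-03 -1.0e+00] F [-2.6  3.   6.6] 0.013422601427105628
[ 0.003 -0.001 -0.323]
[ 0.003 -0.002  0.007]
[0.47190898 0.52702216 0.03676321]
```

View pics/r2.png

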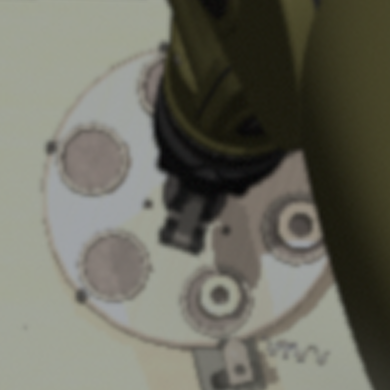

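The bush is now at the pointer (218,293), and the spacer has moved on to (300,224). I'll release, wait and lift straight up.

servo_tool --plan '[[[0,0,0,0,0,0,0.3],[0,0,0,0,0,0,0.6],[0,0,0,0,0,0,1],[0,0,0,0,0,0,1],[0,0,0,0,0,0,1],[0,0,0,0,0,0,1],[0,0,0,0,0,0,1],[0,0,0,0,0,-0.1,1],[0,0,0,0,0,-0.25,1],[0,0,0,0,0,-0.4,1],[0,0,0,0,0,-0.4,1],[0,0,0,0,0,-0.4,1]]]'

```text
clock: 6.8
eef_pos: [0.5994, 0.2075, 0.2219]
eef_rot: [[-0.325, -0.946, -0.0], [-0.946, 0.325, -0.0], [0.0, 0.0, -1.0]]
ft_force: [-0.7, -0.6, 0.0]
opening: 0.0854
gripper_force: 0.0
```

```bash
python3 w.py; python3 - <<'E'
from h import *
s=env.state(); im=optics.get_image("wrist"); 
T=np.eye(4); T[:3,:3]=s["eef_rot"]; T[:3,3]=s["eef_pos"]
im["view"]=np.linalg.inv(T@np.array(im["tool_from_camera"]))
t=optics.get_image("top")
cv2.imwrite("pics/w2.png",np.hstack([rect(t,.045,.5995,.2075), rect(im,.045,.5995,.2075)]))
E
```

```text
6.8 [0.5994 0.2075 0.2219] [ 0.33  0.45  0.13  1.25 -0.   -0.91] yaw_y 161.04101123638043 [-4.e-04 -1.e-04 -1.e+00] F [-0.7 -0.6  0. ] 0.08537780059439977
[-0.    -0.     0.073]
[-0.    -0.     0.403]
```

View pics/w2.png

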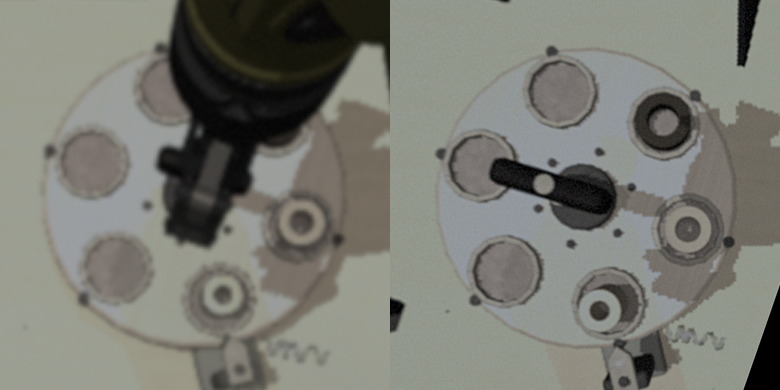

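The released dial has its nests and rim marks where they were before, one station on. The bush is in the pointer's nest, upright (right panel, 602,308), and the gripper is clear.

```bash
python3 -c "
from bench import workorder; print(workorder.sign_off())"
```

```text
the job is handed in; nothing more can be done
None
```

I turned the table one station anticlockwise, so the steel bush now sits upright in its nest at the pointer; the grip bar is released, the arm is clear, and the job was handed in at about 7 s (no verdict was returned).

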